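# Close the tagged stopcock under the sliding cover

### The job

Push the cover plate of the stopcock box sideways along its guides, without lifting it, until the valve handle marked with a round disc is uncovered (it belongs to the outlet that carries the round tag on the front of the box). Then push that handle clockwise until it is fully shut, crosswise to its pipe. Only push, lift nothing, leave the cover aside in its guides, leave the other handle as it is, and do not disturb the bottle, the flask and the timer that stand around.

Things in the scene. Friction and masses are not known exactly. Their poses are not given: they have to be found in the camera images.
- stopcock_box: Fixed long low grey box, 120 (its x) x 480 (its y) x 65 mm high. Origin: centre of its underside; y along its length, z up; its front (-x side, two brass hose outlets standing out 37 mm) faces the robot. Guide rails along y (x = 52 to 60 mm either side) and end stops (y = 236 mm either side), tops at z = 65 mm, guide the cover. The deck between them is 55 to 56 mm high.
- window (a point): Centre of the window in the deck, at the box's x = 0, y = 0, z = 56 mm: 84 (x) x 224 (y) mm, floor 49 mm below. In it stand two stopcocks with pivots at the box's x = 18 mm, y = +54 and -54 mm; either may be the marked one.
- cover: Loose aluminium plate, about 0.35 kg, 100 (x) x 234 (y) x 6 mm, lying on the box between the rails with 2 mm play each side; hides both handles at the start. Slides along y about 119 mm either way from the middle, to a stop. Origin: centre of its underside, 56 mm above the worktop; axes as the box's. To uncover the stopcock on the box's +y half it must go to -y, and the other way round.
- cover_rib (a point): Centre of the top of the straight upright rib across the middle of the cover, 70 (x) x 10 (y) mm, standing 17 mm above the plate (its top 23 mm above the cover's origin). Push on its flat side.
- marked_pivot (a point): Point on the turning axis of the marked stopcock, on the top of its handle, 51 mm above the worktop and 5 mm below the cover. Its axes are the box's axes.
- marked_tip (a point): Centre of the round disc, 18 mm across, that ends the marked handle, on its top face, 43 mm from the pivot. The handle is a steel bar 12 mm wide and 12 mm thick (z = 39 to 51 mm). The outlet of the same stopcock carries a round tag, 32 mm across, on the front of the box.
- marked_handle (a joint): Turn of the marked handle in rad: 0 = open, bar pointing to the box's -x along its pipe; grows clockwise seen from above, the tip swinging to the box's +y; 1.571 = fully shut against its stop, bar pointing to +y. Starts at 0 to 0.25. Stays where it is left; turning takes about 0.06 N m (2.5 N at 24 mm from the pivot).
- plain_pivot (a point): The same point of the other stopcock, whose handle has no disc and whose outlet has no tag.
- plain_tip (a point): Point on the top of the other handle near its square end, 43 mm from its pivot.
- plain_handle (a joint): Turn of the other handle, same meaning; to be left as found.
- white_bottle: Loose white reagent bottle with a red cap, 42 mm across, 78 mm tall, behind the box. Origin: centre of its underside.
- flask: Loose foil-wrapped flask, 61 mm across, 84 mm tall, behind the box. Origin: centre of its underside.
- timer: Loose bench timer, 62 x 68 x 18 mm, by the right (-y) end of the box. Origin: centre of its underside.

How it is judged:
By the outcome, as a careful person would: the job done as asked, in the order asked, and still so for the second after the job is handed in, with the robot touching nothing.
It also fails if it takes over 42 s, if anything falls off the work surface, if the arm or the gripper's body presses on something with over 40 N, if the wrist force passes 120 N, or if a joint passes its speed limit or range.

### The arm

A 6-joint arm with a two-finger parallel gripper is mounted at the origin on a cart in front of the work surface, level with it; the furniture and walls round the work are solid. World frame = base frame: x ahead of the robot, y to its left, z up, the work surface at z = 0. Lengths are in mm, angles in rad, forces in N, time in s.
With the tool pointing down it reaches from about 275 to 750 mm from the base axis. Payload 10.2 kg.
Tool frame: the origin (TCP) lies at the very end of the fingers, on their centre line; the grasp point (between the pads) lies 19 mm behind it; x points along the fingers, y is the direction in which the jaws open and shut, and the axes are right-handed (so a half turn about x gives the same grasp; the last joint's range is limited). The gripper opens to 85 mm and grips with 20 to 120 N. Pads are 22 mm wide; open, the fingers measure 114 mm over their backs; the gripper's body (76 mm by 85 mm) begins 54 mm behind the grasp point. The pads swing forward as they close: fully open they stand 13 mm farther back than shut.
Start: joints at [0.947, 0.313, 1.498, -0, 1.331, -0.223], TCP at [204.844, 483.394, 231.294] pointing down, gripper open.
Joint ranges: [-2.94, 2.94], [-0.97, 2.17], [0.19, 2.56], [-1.23, 4.37], [0.02, 3.11], [-2.88, 2.88]. Speed limits (rad/s): [2.39, 2.39, 3.01, 3.14, 3.14, 3.14].

### API

Orientations are given as a unit quaternion [w, x, y, z].
In Python, from rig import ctrl gives the robot as it stands. The module is installed in compiled form; this text tells all that it offers.
- The arm moves only by the tool move_arm, never from a script. Its argument "targets" is a list that holds one entry, the list of rows, each a list of 7 numbers: the opening, from 0 (shut) to 1 (fully open), then the shift along the tool's x, y, z each as a share of 150 mm, from -1 to 1, then the turn, a rotation vector about the tool's x, y, z each as a share of 60 degrees, from -1 to 1. A call has 1 to 5 rows; each row shifts and turns the commanded pose from where the row before left it, along the tool's axes as they then stand; what a row does not reach is not made up. A row lasts 1/10 s, in which the tool goes at most 50 mm and 8.59 degrees, less where a joint would pass 70% of its speed; a pose out of reach is approached as far as the arm can. A call with a number of a shift or a turn outside -1 to 1 is refused whole. A call with a gripper value outside its range is refused whole. The fingers move at their own pace and stop on an object; "force" is the grip in N (left out, the last holds). Time passes only in rows, so rows that do not move let the fingers close. It gives the time, the measured TCP pose, the force and the opening at its end, in the units of the state.
- ctrl.sense(): the state, without advancing time (a new reading comes with each control period).
- ctrl.capture(name): name is "scene" or "top" or "wrist"; returns the picture (420x560x3 uint8, red, green, blue); there is no depth.
- ctrl.calibration(name): a dict with "camera_matrix" (3x3 intrinsics, pixels), "extrinsics" (4x4, takes a point from world to camera coordinates); the wrist camera has in their place "tool_from_camera" (4x4, takes a point from camera to tool coordinates, whose origin is the TCP and whose axes are the tool frame's). Camera axes: x right, y down, z forward; pixel columns grow to the right and rows downward; lengths in mm; the calibration is good to about 2 mm. A picture is of the moment at which its call begins: read the wrist's pose just before it. calibration takes no time and is no camera call.
- ctrl.finish_job(): hands the job in, once; it reports no verdict.
Trained networks look in the newest picture that a camera, given by its name, has taken for a name from the list of things; names that differ only in an ending like _2 or _b are one class to them, and where a whole thing is asked for, a point or a joint stands for the part that bears it (a point fixed in the world has none). Each returns a list of dicts, best first, with "confidence" (0 to 1); they miss things now and then, are a little off and sometimes report something else, mostly with a low value. They report only what shows in the picture. A call takes as long as a camera call.
- ctrl.recognise(label, camera): "point" ([row, column] in pixels, amid what is visible of it).
- ctrl.cut_out(label, camera): "pixels" (420x560 bool, what is visible of it) and "point" ([row, column] in pixels, amid what is visible of it).
The state is a dict: "time_s": time; "joints": joint angles; "dq": joint speeds; "tau": joint torques, N m; "eef_pos": TCP position; "ee_rot": TCP orientation; "force": force on the tool from outside, world axes, zero at the start; "wrist_torque": the same for the moment, N m; "grip_width": opening from 0.0 (shut) to 1.0 (fully open).
Only numpy, scipy, OpenCV 4.12 (cv2) and the standard library are available. Lean on these libraries where they do the work, as an engineer would, in place of code of your own. Each camera call takes 0.05 s, during which the arm holds its last target.

## Working session

There is one attempt and no reset: what is moved stays moved. The work goes in short steps, Python scripts to look and compute and a tool call to move; the robot and the scene stay as the last step left them, time stands still between calls to the robot, and variables do not carry over. Pictures are saved under pics/ and viewed, and the job is handed in when it is done.

Besides the shell and the picture viewer there is one more tool, called after "Request:" in YAML: its name, and indented under it one key for each argument. move_arm: Moves the arm, as the interface text tells. Shift numbers are shares of 150 mm and turn numbers shares of 60 degrees, none past 1 either way. Its arguments: {"type":"object","properties":{"targets":{"type":"array","items":{"type":"array","items":{"type":"array","items":{"type":"number","minimum":-1,"maximum":1}}}},"force":{"type":"number"}},"required":["targets"]}

```bash
mkdir -p pics; python3 - <<'E'
from rig import ctrl
import cv2,numpy as np
np.set_printoptions(precision=3,suppress=True)
s=ctrl.sense();print(s)
for n in ["scene","top"]:
    im=ctrl.capture(n);cv2.imwrite(f"pics/{n}0.png",im[:,:,::-1])
    c=ctrl.calibration(n);print(n,c["camera_matrix"],c["extrinsics"])
    for l in ["stopcock_box","cover","cover_rib","white_bottle","flask","timer"]:
        r=ctrl.recognise(l,n);print(l,[(np.round(x["point"]),round(x["confidence"],2)) for x in r[:2]])
print(ctrl.calibration("wrist"))
E
```

```text
{'time_s': 0.0, 'joints': array([ 0.947,  0.313,  1.498, -0.   ,  1.331, -0.223]), 'dq': array([ 0.002,  0.   , -0.   ,  0.002,  0.001, -0.   ]), 'tau': array([ -0.003, -41.227, -25.973,  -0.   ,   0.004,   0.   ]), 'eef_pos': array([204.676, 483.162, 230.718]), 'ee_rot': array([ 0.693,  0.14 ,  0.693, -0.141]), 'force': array([ 0.765, -0.607,  0.655]), 'wrist_torque': array([ 0.036,  0.003, -0.016]), 'grip_width': 1.0005400325294946}
scene [[416.283   0.    282.141]
 [  0.    416.283 211.278]
 [  0.      0.      1.   ]] [[ -0.772  -0.635   0.02  403.785]
 [ -0.478   0.559  -0.677 347.447]
 [  0.419  -0.533  -0.735 640.683]
 [  0.      0.      0.      1.   ]]
stopcock_box [(array([294., 256.]), 0.76), (array([257., 298.]), 0.18)]
cover [(array([254., 300.]), 0.89)]
cover_rib [(array([260., 298.]), 0.95)]
white_bottle [(array([248., 230.]), 0.63)]
flask [(array([204., 292.]), 0.63)]
timer [(array([190., 391.]), 0.65), (array([257., 301.]), 0.31)]
top [[396.176   0.    285.079]
 [  0.    396.176 209.822]
 [  0.      0.      1.   ]] [[ -0.003  -1.      0.027 -74.617]
 [ -0.983  -0.002  -0.185 560.869]
 [  0.185  -0.027  -0.982 807.839]
 [  0.      0.      0.      1.   ]]
stopcock_box [(array([269., 231.]), 0.91)]
cover [(array([248., 254.]), 0.8)]
cover_rib [(array([248., 254.]), 0.6), (array([280., 220.]), 0.32)]
white_bottle [(array([199., 216.]), 0.77)]
flask [(array([207., 295.]), 0.9), (array([248., 254.]), 0.59)]
timer [(array([264., 391.]), 0.8)]
{'camera_matrix': array([[325.137,   0.   , 281.616],
       [  0.   , 325.137, 211.445],
       [  0.   ,   0.   ,   1.   ]]), 'tool_from_camera': array([[  -0.001,   -0.328,    0.945, -142.568],
       [   1.   ,    0.   ,    0.001,   -0.389],
       [  -0.   ,    0.945,    0.328,  -86.587],
       [   0.   ,    0.   ,    0.   ,    1.   ]])}
```

View pics/scene0.png

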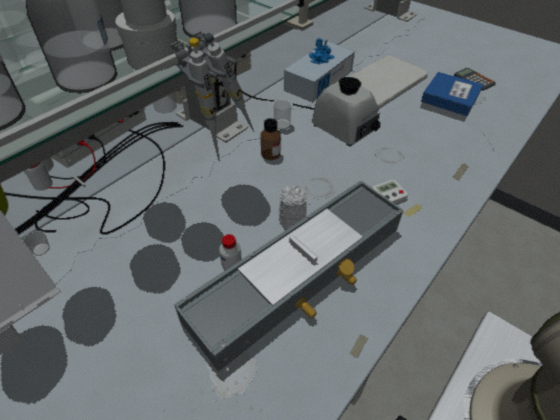

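View pics/top0.png

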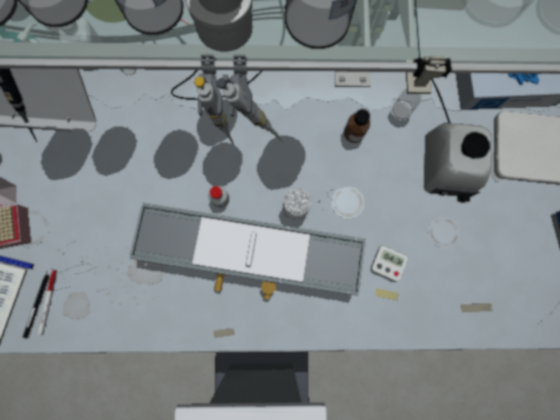

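```bash
python3 - <<'E'
import cv2
a=cv2.imread("pics/top0.png")[190:310,120:400];cv2.imwrite("pics/top0z.png",cv2.resize(a,None,fx=2.85,fy=2.85,interpolation=2))
a=cv2.imread("pics/scene0.png")[170:370,170:420];cv2.imwrite("pics/scene0z.png",cv2.resize(a,None,fx=3,fy=3,interpolation=2))
E
```

```text
(no output)
```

View pics/top0z.png

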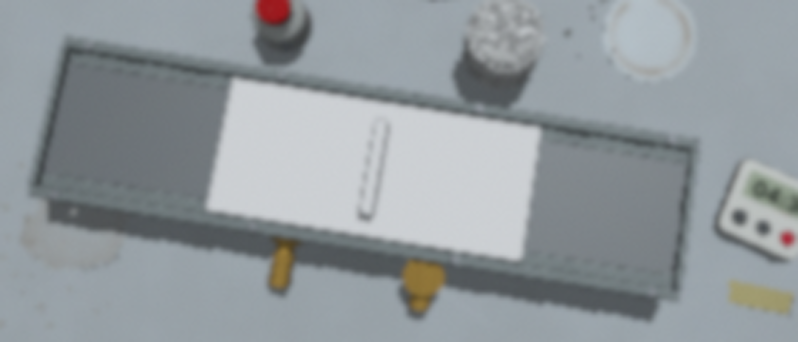

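View pics/scene0z.png

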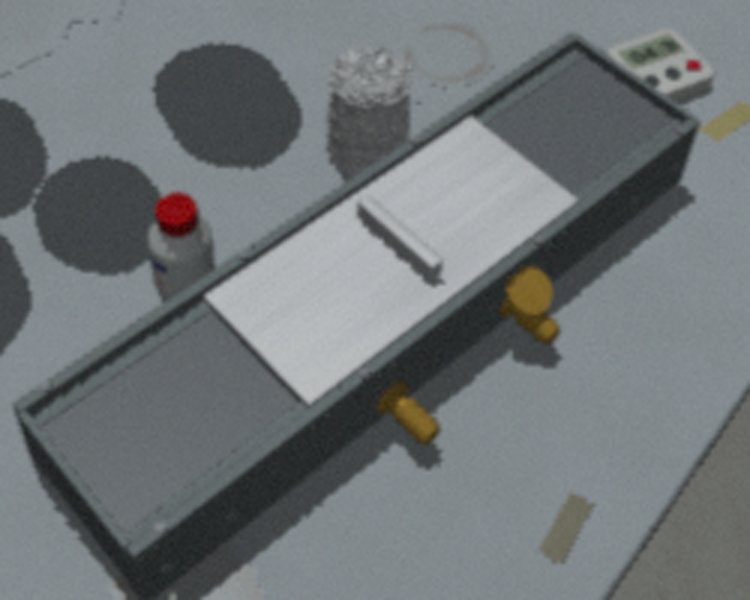

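```bash
cat > h.py <<'E'
import numpy as np,cv2
from scipy.spatial.transform import Rotation as R
np.set_printoptions(precision=2,suppress=True)
def proj(c,P):
    P=np.atleast_2d(P);q=P@c["extrinsics"][:3,:3].T+c["extrinsics"][:3,3];q=q@c["camera_matrix"].T
    return q[:,:2]/q[:,2:]
def unproj(c,uv,z):
    E=c["extrinsics"];d=E[:3,:3].T@np.linalg.inv(c["camera_matrix"])@np.array([*uv,1.]);o=-E[:3,:3].T@E[:3,3]
    return o+d*(z-o[2])/d[2]
def wristcal(ctrl,s=None):
    s=s or ctrl.sense();w,x,y,z=s["ee_rot"];T=np.eye(4);T[:3,:3]=R.from_quat([x,y,z,w]).as_matrix();T[:3,3]=s["eef_pos"]
    c=ctrl.calibration("wrist");return dict(camera_matrix=c["camera_matrix"],extrinsics=np.linalg.inv(T@c["tool_from_camera"]))
E
python3 - <<'E'
from h import *
from rig import ctrl
from scipy.optimize import least_squares
t=np.array([(68,40),(697,140),(677,298),(35,192)])/2.85+[120,190]
s=np.array([(17,407),(575,38),(697,125),(133,550)])/3+170
B=np.array([(60,240,65),(60,-240,65),(-60,-240,65),(-60,240,65)],float)
ct,cs=ctrl.calibration("top"),ctrl.calibration("scene")
W=lambda p,B:np.c_[B[:,:2]@np.array([[np.cos(p[2]),np.sin(p[2])],[-np.sin(p[2]),np.cos(p[2])]])+p[:2],B[:,2]]
for u,c in ((t,ct),(s,cs)):
    r=least_squares(lambda p:(proj(c,W(p,B))-u).ravel(),[500,0,0]);print(r.x,r.fun)
p=least_squares(lambda p:np.r_[(proj(ct,W(p,B))-t).ravel(),(proj(cs,W(p,B))-s).ravel()],[500,0,0]).x
print("box",p)
print("rib,pivot",W(p,np.array([(0,0,79),(18,-54,51),(-25,-54,51.)])))
T=np.array([(232,78),(541,127),(522,260),(206,209)])/2.85+[120,190]
c=[unproj(ct,u,62) for u in T];print(np.mean(c,0),c)
print(unproj(ct,np.array([374,168])/2.85+[120,190],79))
s=ctrl.sense();w,x,y,z=s["ee_rot"];print(R.from_quat([x,y,z,w]).as_matrix())
E
```

```text
[476.31   0.16  -0.16] [-0.6  -1.59  1.28 -0.68  1.38  0.88 -2.    0.99]
[475.36   3.85  -0.17] [-1.73 -1.68 -0.27 -2.24  2.3  -1.02  0.1   2.48]
box [476.     2.06  -0.16]
rib,pivot [[476.     2.06  79.  ]
 [485.01 -54.15  51.  ]
 [442.58 -47.17  51.  ]]
[475.33  -4.18  62.  ] [array([542.5 , 103.61,  62.  ]), array([ 505.64, -127.39,   62.  ]), array([ 407.87, -112.02,   62.  ]), array([445.31, 119.08,  62.  ])]
[473.67  -4.2   79.  ]
[[ 0.    0.39  0.92]
 [ 0.    0.92 -0.39]
 [-1.    0.    0.  ]]
```

Request:
move_arm:
  targets:
    - [[0,0,0,0,-0.113,0,0],[0,0,0,0,-0.113,0,0],[0,0,-0.2,0.144,0,0,0],[0,0,-0.2,0.144,0,0,0],[0,0,-0.2,0.144,0,0,0]]
  force: 60

```text
time_s: 1.2
eef_pos: [254.3, 382.9, 231.3]
ee_rot: [0.705, 0.058, 0.705, -0.058]
force: [0.9, 0.5, 1.0]
grip_width: 0.148
```

Request:
move_arm:
  targets:
    - [[0,0,-0.2,0.144,0,0,0],[0,0,-0.2,0.144,0,0,0],[0,0,-0.2,0.144,0,0,0],[0,0,-0.2,0.144,0,0,0],[0,0,-0.2,0.144,0,0,0]]

```text
time_s: 1.7
eef_pos: [336.5, 217.0, 231.5]
ee_rot: [0.705, 0.058, 0.705, -0.058]
force: [0.8, 0.2, 0.5]
grip_width: -0.001
```

Request:
move_arm:
  targets:
    - [[0,0.1,-0.2,0.144,0,0,0],[0,0.1,-0.2,0.144,0,0,0],[0,0.1,-0.2,0.144,0,0,0],[0,0.1,-0.2,0.144,0,0,0],[0,0.1,-0.2,0.144,0,0,0]]

```text
time_s: 2.2
eef_pos: [418.7, 51.2, 155.9]
ee_rot: [0.705, 0.058, 0.704, -0.058]
force: [0.8, 0.1, 0.1]
grip_width: 0.002
```

Request:
move_arm:
  targets:
    - [[0,0,-0.2,0.144,0,0,0],[0,0,0,0,0,0,0],[0,0,0,0,0,0,0]]

```text
time_s: 2.5
eef_pos: [434.5, 19.4, 156.2]
ee_rot: [0.705, 0.059, 0.705, -0.058]
force: [-0.0, 0.3, 0.3]
grip_width: -0.001
```

Request:
move_arm:
  targets:
    - [[0,0.06,-0.2,0.144,0,0,0],[0,0.06,-0.2,0.144,0,0,0],[0,0,0,0,0,0,0]]

```text
time_s: 2.8
eef_pos: [468.1, -48.2, 137.6]
ee_rot: [0.705, 0.058, 0.705, -0.059]
force: [-0.1, -0.6, -0.9]
grip_width: 0.0
```

```bash
python3 - <<'E'
from h import *
from rig import ctrl
s=ctrl.sense();print(s["eef_pos"],s["ee_rot"]);c=wristcal(ctrl,s)
im=ctrl.capture("wrist");cv2.imwrite("pics/w1.png",im[:,:,::-1])
r=ctrl.recognise("cover_rib","wrist");print(r[:2])
if r: print(unproj(c,r[0]["point"][::-1],79))
im=ctrl.capture("top");cv2.imwrite("pics/t1.png",im[:,:,::-1])
E
```

```text
[468.09 -48.2  137.62] [ 0.7   0.06  0.7  -0.06]
[{'point': [213.9, 353.3], 'confidence': 0.85}, {'point': [309.9, 233.2], 'confidence': 0.51}]
[461.03   0.91  79.  ]
```

View pics/w1.png

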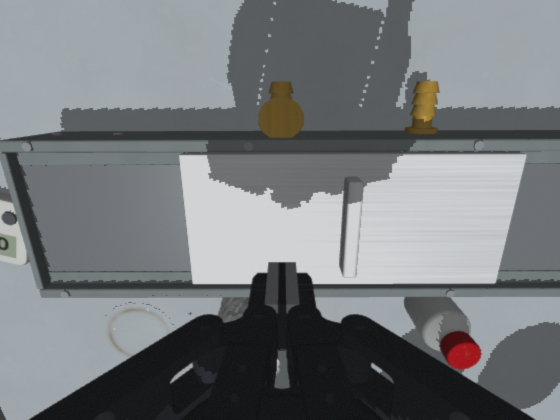

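```bash
python3 - <<'E'
from h import *
from rig import ctrl
c=wristcal(ctrl)
for n,u,z in [("rib c",(352,228),79),("rib near end",(354,180),79),("rib far",(349,276),79),("cov NW",(181,154),62),("cov NE",(523,154),62),("cov SW",(193,285),62),("cov SE",(501,285),62),("rail front L",(150,140),65),("rail front R",(500,138),65),("rail back L",(100,297),65),("rail back R",(400,297),65),("c-y,+x",(42,297),65),("c-y,-x",(2,152),65)]:
    print(n,unproj(c,u,z))
E
```

```text
rib c [469.99   2.08  79.  ]
rib near end [437.33   6.36  79.  ]
rib far [506.14  -3.38  79.  ]
cov NW [ 405.29 -103.56   62.  ]
cov NE [442.59 123.31  62.  ]
cov SW [ 504.89 -120.9    62.  ]
cov SE [543.68 114.41  62.  ]
rail front L [ 392.83 -120.15   65.  ]
rail front R [428.63 105.55  65.  ]
rail back L [ 501.87 -193.31   65.  ]
rail back R [539.64  35.78  65.  ]
c-y,+x [ 494.57 -237.55   65.  ]
c-y,-x [ 384.5  -218.92   65.  ]
```

Request:
move_arm:
  targets:
    - [[0,0.23,0,0,0,0,0],[0,0.235,0,0,0,0,0],[0,0,0.07,0,0,0,0],[0,0,0.04,0,0,0,0],[0,0,0.04,0,0,0,0]]

```text
time_s: 3.45
eef_pos: [472.0, -23.3, 70.4]
ee_rot: [0.706, 0.057, 0.704, -0.058]
force: [0.4, -0.1, 0.2]
grip_width: -0.002
```

Request:
move_arm:
  targets:
    - [[0,0,0.04,0,0,0,0],[0,0,0.04,0,0,0,0],[0,0,0.04,0,0,0,0]]

```text
time_s: 3.75
eef_pos: [474.9, -7.0, 69.9]
ee_rot: [0.706, 0.057, 0.704, -0.058]
force: [-0.7, -6.9, 5.6]
grip_width: -0.0
```

Request:
move_arm:
  targets:
    - [[0,0,0.06,0,0,0,0],[0,0,0.06,0,0,0,0],[0,0,0.06,0,0,0,0],[0,0,0.06,0,0,0,0],[0,0,0.06,0,0,0,0]]

```text
time_s: 4.25
eef_pos: [482.3, 37.4, 69.9]
ee_rot: [0.706, 0.057, 0.704, -0.058]
force: [-2.1, -6.7, 6.0]
grip_width: 0.001
```

```bash
python3 - <<'E'
from h import *
from rig import ctrl
print(ctrl.sense()["force"])
im=ctrl.capture("wrist");cv2.imwrite("pics/w2.png",im[:,:,::-1])
E
```

```text
[-2.1  -6.69  5.98]
```

View pics/w2.png

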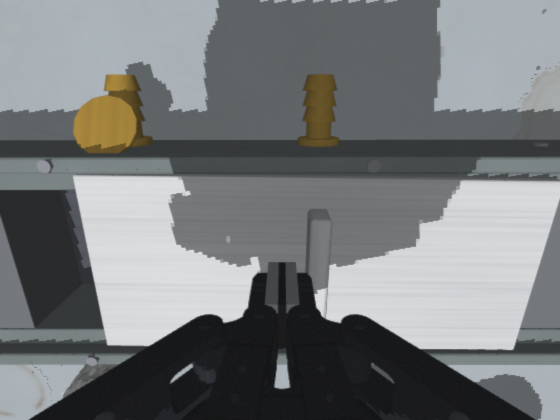

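Request:
move_arm:
  targets:
    - [[0,0,0.06,0,0,0,0],[0,0,0.06,0,0,0,0],[0,0,0.06,0,0,0,0],[0,0,0.06,0,0,0,0],[0,0,0.06,0,0,0,0]]

```text
time_s: 4.8
eef_pos: [489.5, 81.8, 69.7]
ee_rot: [0.706, 0.057, 0.704, -0.058]
force: [-1.4, -7.6, 6.1]
grip_width: 0.0
```

Request:
move_arm:
  targets:
    - [[0,0,0.03,0,0,0,0],[0,0,0.03,0,0,0,0]]

```text
time_s: 5.0
eef_pos: [490.9, 90.6, 69.7]
ee_rot: [0.705, 0.057, 0.704, -0.058]
force: [-1.4, -7.5, 6.7]
grip_width: 0.006
```

```bash
python3 - <<'E'
from h import *
from rig import ctrl
print(ctrl.sense()["force"])
im=ctrl.capture("wrist");cv2.imwrite("pics/w3.png",im[:,:,::-1])
im=ctrl.capture("top");cv2.imwrite("pics/t3.png",cv2.resize(im[190:310,120:400,::-1],None,fx=2.85,fy=2.85))
E
```

```text
[-1.38 -7.52  6.67]
```

View pics/w3.png

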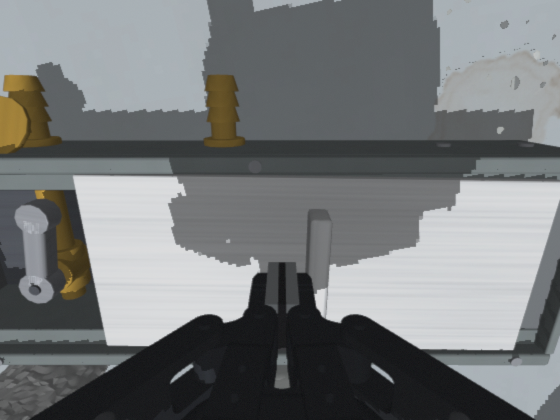

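View pics/t3.png

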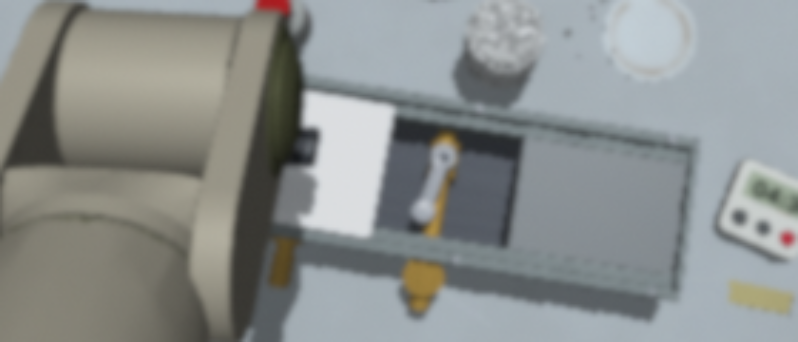

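Request:
move_arm:
  targets:
    - [[0,0,0.03,0,0,0,0],[0,0,0.03,0,0,0,0]]

```text
time_s: 5.3
eef_pos: [492.3, 99.4, 69.7]
ee_rot: [0.705, 0.057, 0.704, -0.058]
force: [-1.6, -6.3, 6.1]
grip_width: -0.001
```

Request:
move_arm:
  targets:
    - [[0,0,0.02,0,0,0,0],[0,0,0.015,0,0,0,0]]

```text
time_s: 5.5
eef_pos: [493.2, 104.6, 69.7]
ee_rot: [0.705, 0.057, 0.704, -0.058]
force: [-1.0, -10.1, 7.4]
grip_width: -0.002
```

```bash
python3 - <<'E'
from h import *
from rig import ctrl
c=wristcal(ctrl)
im=ctrl.capture("wrist");cv2.imwrite("pics/w4.png",im[:,:,::-1])
E
```

```text
(no output)
```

View pics/w4.png

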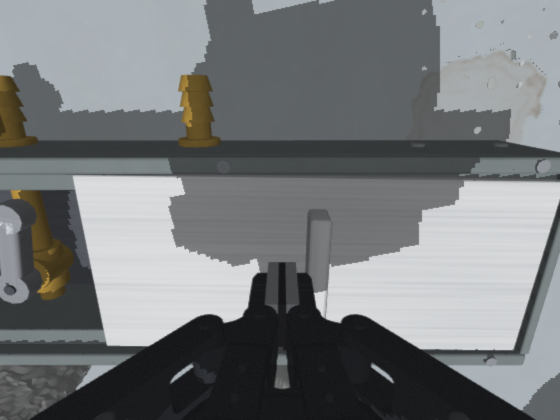

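Request:
move_arm:
  targets:
    - [[0,0,0.012,0,0,0,0],[0,0,0,0,0,0,0]]

```text
time_s: 5.75
eef_pos: [493.3, 105.0, 69.7]
ee_rot: [0.705, 0.056, 0.704, -0.059]
force: [-3.3, -15.6, 7.6]
grip_width: 0.001
```

Request:
move_arm:
  targets:
    - [[0,0,-0.08,0,0,0,0],[0,-0.2,0,0,0,0,0],[0,-0.2,0,0,0,0,0],[0,0,-0.236,-0.014,0,0,0],[0,0,-0.236,-0.014,0,0,0]]

```text
time_s: 6.25
eef_pos: [475.0, 25.5, 129.5]
ee_rot: [0.705, 0.057, 0.704, -0.057]
force: [0.1, -0.6, 0.1]
grip_width: -0.002
```

Request:
move_arm:
  targets:
    - [[0,0,-0.236,-0.014,0,0,0],[0,0,-0.236,-0.014,0,0,0],[0,0,-0.236,-0.014,0,0,0],[0,0,0,0,0,0,0]]

```text
time_s: 6.65
eef_pos: [451.0, -80.8, 128.8]
ee_rot: [0.705, 0.059, 0.704, -0.06]
force: [0.1, 1.5, 0.5]
grip_width: -0.001
```

```bash
python3 - <<'E'
from h import *
from rig import ctrl
s=ctrl.sense();c=wristcal(ctrl,s);print(s["eef_pos"],s["force"])
im=ctrl.capture("wrist");cv2.imwrite("pics/w5.png",im[:,:,::-1])
ct=ctrl.calibration("top")
for l in("marked_tip","marked_pivot"):
    r=ctrl.recognise(l,"wrist");print(l,[(x["point"],x["confidence"],unproj(c,x["point"][::-1],51)) for x in r[:2]])
im=ctrl.capture("top");cv2.imwrite("pics/t5.png",cv2.resize(im[190:310,120:400,::-1],None,fx=2.85,fy=2.85))
for l in("marked_tip","marked_pivot"):
    r=ctrl.recognise(l,"top");print(l,[(x["point"],x["confidence"],unproj(ct,x["point"][::-1],51)) for x in r[:2]])
# from t3 zoom
for u in((444,157),(423,210)): print(unproj(ct,np.array(u)/2.85+[120,190],51))
E
```

```text
[450.96 -80.83 128.79] [0.15 1.52 0.46]
marked_tip [([231.6, 332.1], 0.84, array([462.72, -45.06,  51.  ]))]
marked_pivot [([192.7, 328.8], 0.96, array([432.89, -43.88,  51.  ])), ([123.3, 469.2], 0.5, array([401.34,  52.57,  51.  ]))]
marked_tip []
marked_pivot []
[484.33 -54.99  51.  ]
[444.83 -39.39  51.  ]
```

View pics/w5.png

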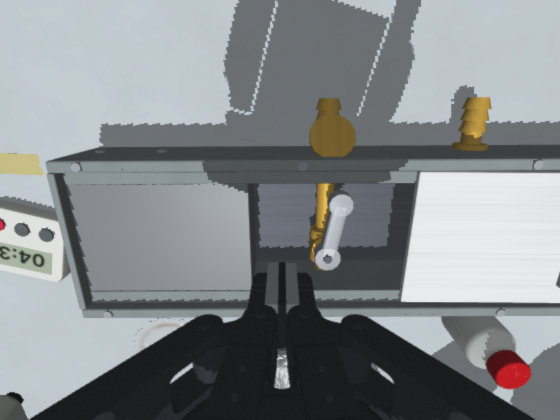

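View pics/t5.png

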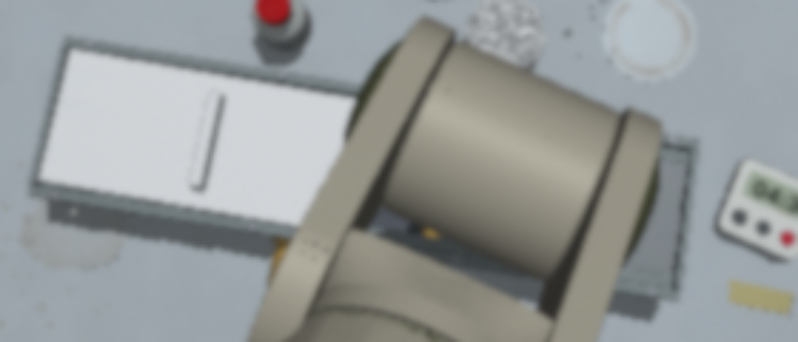

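```bash
python3 - <<'E'
from h import *
from rig import ctrl
c=wristcal(ctrl)
for u in((328,259),(341,205)): print(unproj(c,u,51))
for u in ((408,300),(417,172)): print(unproj(c,u,62))
E
```

```text
[484.87 -46.71  51.  ]
[443.73 -32.62  51.  ]
[522.91   7.91  62.  ]
[425.3   17.21  62.  ]
```

Request:
move_arm:
  targets:
    - [[0,0.2,0,0,0,0,0],[0,0.2,0,0,0,0,0],[0,0.2,0,0,0,0,0],[0,0,0,0,0,0,0]]

```text
time_s: 7.35
eef_pos: [449.8, -76.4, 35.9]
ee_rot: [0.703, 0.058, 0.707, -0.057]
force: [-0.9, -0.2, 0.6]
grip_width: -0.004
```

Request:
move_arm:
  targets:
    - [[0,-0.033,0.03,0,0,0,0],[0,0,0.05,0,0,0,0],[0,0,0.05,0,0,0,0],[0,0,0.05,0,0,0,0],[0,0,0.04,0,0,0,0]]

```text
time_s: 7.85
eef_pos: [457.7, -45.5, 44.5]
ee_rot: [0.706, 0.057, 0.704, -0.058]
force: [-1.3, -7.2, 2.0]
grip_width: 0.001
```

```bash
python3 - <<'E'
from h import *
from rig import ctrl
c=wristcal(ctrl)
im=ctrl.capture("wrist");cv2.imwrite("pics/w6.png",im[:,:,::-1])
E
```

```text
(no output)
```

View pics/w6.png

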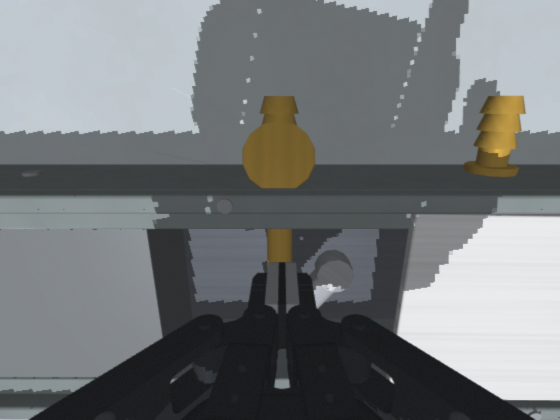

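Request:
move_arm:
  targets:
    - [[0,0.02,0.04,0,0,0,0],[0,0,0.05,0.01,0,0,0],[0,0,0.05,0.02,0,0,0],[0,0,0.03,0.03,0,0,0],[0,0,0,0,0,0,0]]

```text
time_s: 8.4
eef_pos: [470.5, -21.0, 40.5]
ee_rot: [0.705, 0.058, 0.705, -0.058]
force: [-0.1, 0.1, -0.3]
grip_width: -0.003
```

```bash
python3 - <<'E'
from h import *
from rig import ctrl
c=wristcal(ctrl)
im=ctrl.capture("wrist");cv2.imwrite("pics/w7.png",im[:,:,::-1])
im=ctrl.capture("scene");cv2.imwrite("pics/s7.png",cv2.resize(im[170:370,170:420,::-1],None,fx=3,fy=3))
E
```

```text
(no output)
```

View pics/w7.png

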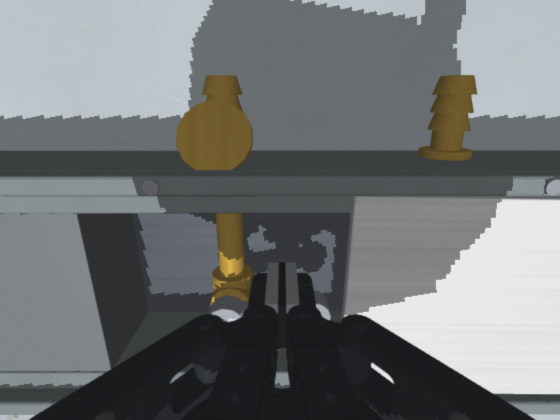

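View pics/s7.png

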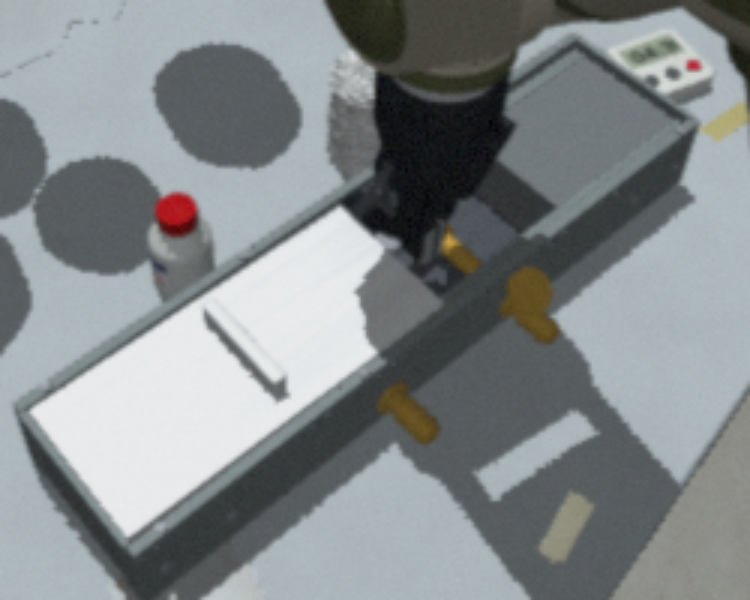

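Request:
move_arm:
  targets:
    - [[0,0,0.01,0.02,0,0,0],[0,0,0,0.02,0,0,0],[0,0,0,0,0,0,0]]

```text
time_s: 8.8
eef_pos: [474.2, -20.7, 40.2]
ee_rot: [0.703, 0.058, 0.707, -0.058]
force: [-11.5, 1.0, 8.2]
grip_width: -0.002
```

Request:
move_arm:
  targets:
    - [[0,0,0,0.015,0,0,0],[0,0,0,0,0,0,0]]

```text
time_s: 9.0
eef_pos: [474.4, -20.6, 40.0]
ee_rot: [0.701, 0.058, 0.709, -0.057]
force: [-22.7, 1.7, 15.8]
grip_width: 0.001
```

Request:
move_arm:
  targets:
    - [[0,0,0,-0.04,0,0,0],[0,0,0,-0.04,0,0,0],[0,-0.3,0,0,0,0,0],[0,-0.3,0,0,0,0,0],[0,-0.2,-0.2,-0.1,0,0,0]]

```text
time_s: 9.5
eef_pos: [448.4, -46.0, 163.5]
ee_rot: [0.707, 0.057, 0.703, -0.057]
force: [0.7, -0.1, 0.6]
grip_width: 0.001
```

Request:
move_arm:
  targets:
    - [[0,0,-0.3,-0.1,0,0,0],[0,0,0,0,0,0,0]]

```text
time_s: 9.7
eef_pos: [423.7, -92.1, 161.5]
ee_rot: [0.705, 0.059, 0.704, -0.06]
force: [-0.2, 0.3, -0.7]
grip_width: 0.002
```

```bash
python3 - <<'E'
from h import *
from rig import ctrl
s=ctrl.sense();c=wristcal(ctrl,s);print(s["eef_pos"])
im=ctrl.capture("wrist");cv2.imwrite("pics/w8.png",im[:,:,::-1])
im=ctrl.capture("scene");cv2.imwrite("pics/s8.png",cv2.resize(im[170:370,170:420,::-1],None,fx=3,fy=3))
for l in("marked_tip","marked_pivot"):
    r=ctrl.recognise(l,"wrist");print(l,[(x["point"],x["confidence"],unproj(c,x["point"][::-1],51)) for x in r[:2]])
E
```

```text
[423.68 -92.14 161.47]
marked_tip [([262.9, 357.8], 0.56, array([483.22, -34.81,  51.  ]))]
marked_pivot [([226.9, 340.4], 0.83, array([447.  , -46.08,  51.  ]))]
```

View pics/w8.png

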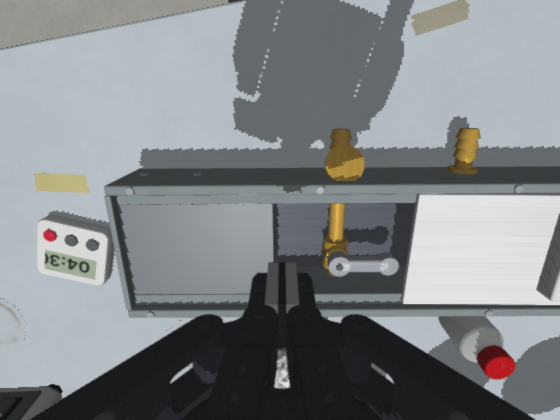

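View pics/s8.png

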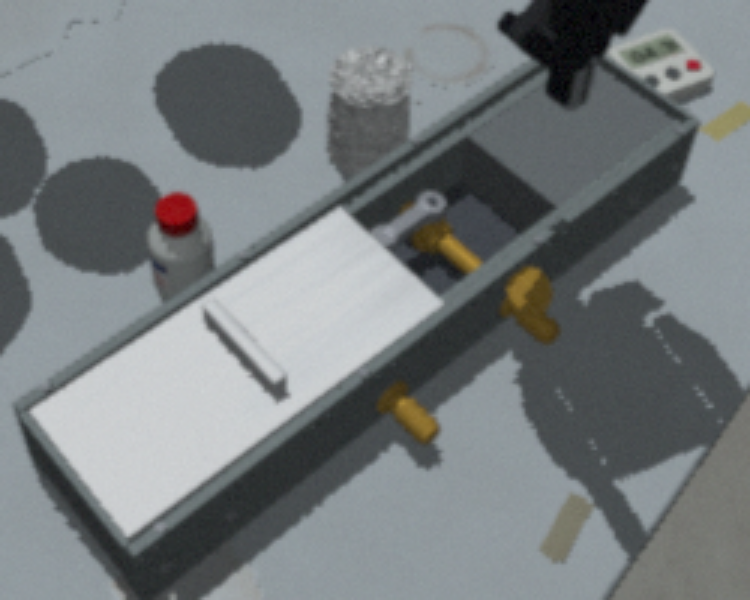

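```bash
python3 - <<'E'
from h import *
from rig import ctrl
c=wristcal(ctrl)
a,b=unproj(c,(339,266),51),unproj(c,(390,266),51);r1,r2=unproj(c,(150,312),65),unproj(c,(480,312),65)
print(a,b,np.linalg.norm(b-a),[np.arctan2(*(q-p)[:2]) for p,q in((a,b),(r1,r2))])
print(ctrl.finish_job())
E
```

```text
[483.64 -46.83  51.  ] [490.89  -2.98  51.  ] 44.441413649732695 [np.float64(0.16381571303992457), np.float64(0.16399555736837404)]
the job is handed in; nothing more can be done
None
```

The marked handle is fully shut and the cover is aside in its guides. I handed the job in at about 10 s on the robot's clock.

- **Cover:** The round tag is on the right (-y) outlet, so I pushed the cover by its rib to +y until it met the stop. The force rose to about 16 N with no further travel. The cover stayed flat in its guides.
- **Handle:** I pushed the handle with the disc clockwise to its stop, where the force rose from 12 to 23 N with no more movement. In the last wrist picture the bar lies parallel to the rails (0.164 rad for both), which is crosswise to its pipe.
- **Other things:** The bottle, flask and timer look unmoved in the last scene picture. The other handle stayed under the cover and I never touched it. The gripper was clear of everything at hand-in.

**Checks that disagreed:**
- The network swapped or misplaced the marked tip and pivot in the wrist pictures, so I read both points from the pictures myself.
- The top and wrist cameras differed by about 8 mm in y on the pivot. I aimed at y = -49 mm, between the two readings.

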